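# Show the upside-down sample slide over the log book

## Task

Three ceramic slides stand in the black rack; a small square corner notch marks each one's frosted label end. Pull out the one standing upside down (notch at the bottom) by its clear end without shifting the others. Finish while holding it still, its label 10 to 25 cm above the middle of the log book, leaning over halfway from upright to flat or more, label face uppermost.

Things in the scene. Friction and masses are not known exactly. Their poses are not given: they have to be found in the camera images.
- rack: Fixed black rack with bright ends, 138 x 64 mm on plan, 30 mm high (ends 34). Origin: centre of its underside; z up, x along its length. Three slots 8.5 x 32 mm, 22 mm deep (floor 8 mm above the worktop) at x = -38, 0, +38 mm; a slide stands upright in each, thickness along the rack's x, width along its y. Turned almost any way round; any slide can be in any slot.
- slide_1: The wanted slide: white ceramic plate 6 (x) x 30 (y) x 100 mm (z), 50 to 85 g, loose and upright in a slot with its frosted end DOWN, top 108 mm above the worktop, both top corners square. Origin: middle of the lower, frosted end; +z to the clear end; +x outward normal of the label face; 9 x 9 mm notch at the -y corner of the frosted end. Neighbours stand 38 mm off along x, no taller.
- label (a point): Centre of slide_1's frosted label area: on its label face (+x), 18 mm from the frosted end. The matt grey frosted patch covers that face for 36 mm from the frosted end; the other face is plain. On every slide, seen with the label face towards you and the frosted end up, the notch is at the upper right.
- slide_2: Another slide of the same size, the right way up: frosted end and notch at the top. Origin: middle of its lower, clear end; +z up, +x normal of its label face, notch at the top +y corner. To be left standing.
- slide_3: Another slide of the same size, the right way up: frosted end and notch at the top. Origin: middle of its lower, clear end; +z up, label face on its -x side, notch at the top -y corner. To be left standing.
- log_book: Open spiral-bound log book lying flat on the worktop, fixed, 216 x 294 x 14 mm. Origin: centre of its underside; x along the 216 mm side, z up. A marker pen 15 mm thick lies on it.
Not all that is in view belongs to the job. Leave any blue or red look-alike of the slide_1 alone.

How it is judged:
By the outcome, as a careful person would: the job done as asked, in the order asked, and still so for the second after the job is handed in, while the arm keeps its last pose, push and grip.
It also fails if it takes over 48 s, if anything falls off the work surface, if the arm or the gripper's body presses on something with over 40 N, if the wrist force passes 120 N, or if a joint passes its speed limit or range.

## Robot

A 6-joint arm with a two-finger parallel gripper is mounted at the origin on a cart in front of the work surface, level with it; the furniture and walls round the work are solid. World frame = base frame: x ahead of the robot, y to its left, z up, the work surface at z = 0. Lengths are in m, angles in degrees, forces in N, time in s.
With the tool pointing down it reaches from about 0.35 to 0.875 m from the base axis. Payload 4.2 kg.
Tool frame: the origin (TCP) lies between the finger pads, 19 mm behind the fingertips; this is the grasp point; z points along the fingers, y is the line along which they close (so a half turn about z gives the same grasp; the last joint's range is limited). The gripper opens to 87 mm and grips with 3 to 60 N. Pads are 19 mm wide; open, the fingers measure 117 mm over their backs; the gripper's body (75 mm by 190 mm) begins 51 mm behind the grasp point.
Start: joints at [-57.834, 22.042, 0.453, 0, -68.411, -14.817], TCP at [0.186, -0.597, 0.241] pointing down, gripper open.
Joint ranges: [-179.83, 179.83], [-69.29, 118.12], [-61.27, 80.66], [-181.25, 117.63], [-171.15, -9.14], [-177.46, 177.46]. Speed limits (degrees/s): [159.86, 159.86, 180, 180, 180, 180].

## Interface

Orientations are given as a 3x3 rotation matrix whose columns are the frame's x, y, z axes.
In Python, from station import r, imaging, models gives the robot as it stands. The module is installed in compiled form; this text tells all that it offers.
- The arm moves only by the tool apply_moves, never from a script. Its argument "moves" is a list of rows, each a list of 2 entries, a list of its own where there are three numbers: the shift along the tool's x, y, z in m, then the turn about the tool's z in degrees. A call has 1 to 5 rows; each row shifts and turns the commanded pose from where the row before left it, along the tool's axes as they then stand; what a row does not reach is not made up. A row lasts 1/12 s, in which the tool goes at most 41.7 mm and 7.16 degrees, less where a joint would pass 70% of its speed; a pose out of reach is approached as far as the arm can. A call is refused whole if a number of a shift passes 0.0417 or a number of a turn 7.16, either way. A call with a gripper value outside its range is refused whole. "hand" is the finger opening in m, from 0 to 0.087, set as the call begins (left out, the last holds). The fingers move at their own pace and stop on an object; the grip force is fixed at half the most. Time passes only in rows, so rows that do not move let the fingers close. It gives the time, the measured TCP pose, the force, the opening and the grip force at its end, in the units of the state.
- r.sense(): the state, without advancing time (a new reading comes with each control period).
- imaging.capture(name): name is "scene" or "top"; returns a dict with "frame" (400x640x3 uint8, blue, green, red), "intrinsics" (3x3 intrinsics, pixels), "eye" and "orientation" of the camera in the world. Camera axes: x right, y down, z forward; pixel columns grow to the right and rows downward; lengths in m; the calibration is good to about 2 mm. A picture is of the moment at which its call begins. There is no depth.
- r.finish_job(): hands the job in; it is judged then, once.
Trained networks look in a picture, given as the dict that the camera call returned (one of the last four; its "shot" number tells which), for a name from the list of things; names that differ only in an ending like _2 or _b are one class to them, and where a whole thing is asked for, a point or a joint stands for the part that bears it (a point fixed in the world has none). Each returns a list of dicts, best first, with "confidence" (0 to 1); they miss things now and then, are a little off and sometimes report something else, mostly with a low value. They report only what shows in the picture. A call takes as long as a camera call. They do not tell look-alikes from the thing itself.
- models.cut_out(picture, target): "region" (400x640 bool, what is visible of it) and "extent" ([left, top, width, height] as shares, 0 to 1, of the picture: columns of its width, rows of its height, round what is visible of it).
- models.place_of(picture, target): "at" ([column, row] as shares, 0 to 1, of the picture: columns of its width, rows of its height: a listed point, or the origin of a listed thing).
The state is a dict: "time_s": time; "joints": joint angles; "joint_velocities": joint speeds; "effort": joint torques, N m; "tcp_pos": TCP position; "ee_rot": TCP orientation; "wrist_force": force on the tool from outside, world axes, zero at the start; "moment": the same for the moment, N m; "gripper_width": opening from 0.0 (shut) to 1.0 (fully open); "gripper_force": force on a finger pad.
Only numpy, scipy, OpenCV 4.12 (cv2) and the standard library are available. Lean on these libraries where they do the work, as an engineer would, in place of code of your own. Each camera call takes 0.05 s, during which the arm holds its last target. There are 200 camera calls.

## Working session

There is one attempt and no reset: what is moved stays moved. The work goes in short steps, Python scripts to look and compute and a tool call to move; the robot and the scene stay as the last step left them, time stands still between calls to the robot, and variables do not carry over. Pictures are saved under pics/ and viewed, at most 10 in all, crops included, and the job is handed in when it is done.

Besides the shell and the picture viewer there is one more tool, called after "Call:" as name([rows], argument=value, ...), one row to a line, values as JSON. apply_moves: Moves the arm, as the interface text tells. Its arguments: {"type":"object","properties":{"moves":{"type":"array"},"hand":{"type":"number"}},"required":["moves"]}

```bash
mkdir -p pics; cat > h.py <<'E'
import numpy as np, cv2
from station import r, imaging, models
def proj(p,X):
    X=np.atleast_2d(X); c=(X-np.array(p["eye"]))@np.array(p["orientation"]); q=c@np.array(p["intrinsics"]).T
    return q[:,:2]/q[:,2:]
def ray(p,uv):
    d=np.linalg.inv(np.array(p["intrinsics"]))@np.array([uv[0],uv[1],1.]); return np.array(p["eye"]),np.array(p["orientation"])@d
def at_z(p,uv,z):
    e,d=ray(p,uv); return e+d*(z-e[2])/d[2]
def tri(ps,uvs):
    A=np.zeros((3,3));b=np.zeros(3)
    for p,uv in zip(ps,uvs):
        e,d=ray(p,uv);d=d/np.linalg.norm(d);M=np.eye(3)-np.outer(d,d);A+=M;b+=M@e
    return np.linalg.solve(A,b)
E
python3 - <<'E'
from h import *
np.set_printoptions(precision=3,suppress=True)
for n in("scene","top"):
    p=imaging.capture(n); cv2.imwrite(f"pics/{n}0.png",p["frame"])
    print(n,p["eye"],p["orientation"],p["intrinsics"])
    for t in("rack","slide_1","label","log_book"):
        for d in models.place_of(p,t)[:4]: 
            uv=np.array(d["at"])*[640,400]; print(t,d["confidence"],uv,at_z(p,uv,0))
        for d in models.cut_out(p,t)[:4]: print("  cut",d["confidence"],np.array(d["extent"])*[640,400,640,400])
print(r.sense())
E
```

```text
scene [0.057 0.462 0.621] [[-0.746 -0.433  0.506]
 [-0.666  0.475 -0.575]
 [ 0.008 -0.766 -0.643]] [[376.579   0.    324.947]
 [  0.    376.579 201.477]
 [  0.      0.      1.   ]]
rack 0.77 [243.904 266.6  ] [0.531 0.183 0.   ]
  cut 0.37 [246.592 229.88   14.08   36.8  ]
slide_1 0.72 [301.504 257.2  ] [0.459 0.082 0.   ]
slide_1 0.68 [227.328 257.6  ] [0.577 0.191 0.   ]
slide_1 0.58 [261.12 266.2 ] [0.504 0.158 0.   ]
slide_1 0.54 [240.512 262.88 ] [0.544 0.181 0.   ]
  cut 0.88 [231.808 225.32   10.816  35.48 ]
  cut 0.84 [293.376 222.8    13.632  36.4  ]
  cut 0.81 [274.816 266.68    6.4    41.92 ]
  cut 0.63 [215.616 224.     14.592  28.08 ]
label 0.93 [255.616 263.12 ] [0.52 0.16 0.  ]
label 0.68 [297.6  251.68] [0.476 0.076 0.   ]
label 0.6 [276.032 295.12 ] [0.426 0.186 0.   ]
  cut 0.94 [294.08  221.     12.288  38.88 ]
  cut 0.9 [269.376 259.68   14.528  52.32 ]
  cut 0.59 [246.912 230.28   12.288  38.4  ]
log_book 0.71 [358.08 180.92] [ 0.538 -0.22   0.   ]
  cut 0.68 [291.328 143.4   131.52   81.4  ]
top [ 0.255 -0.01   1.213] [[-0.053 -0.978  0.201]
 [-0.999  0.053 -0.0
[... 801 characters left out ...]
 14.272   9.32 ]
  cut 0.65 [217.408 247.2    18.688  11.52 ]
log_book 0.77 [403.2  191.68] [ 0.539 -0.221  0.   ]
  cut 0.76 [337.728 141.12  130.112 103.2  ]
{'time_s': 0.9, 'joints': array([-57.835,  22.039,   0.454,  -0.   , -68.413, -14.816]), 'joint_velocities': array([-0.045, -0.099,  0.029, -0.038,  0.044, -0.014]), 'effort': array([ -0.   , -39.045,  18.762,   4.224,   0.015,  -0.   ]), 'tcp_pos': array([ 0.186, -0.597,  0.241]), 'ee_rot': array([[-0.955, -0.298,  0.   ],
       [-0.298,  0.955, -0.   ],
       [-0.   , -0.   , -1.   ]]), 'wrist_force': array([-0.462,  0.563, -0.623]), 'moment': array([0.018, 0.021, 0.005]), 'gripper_force': 0.0, 'gripper_width': 0.9998079539404179}
```

View pics/scene0.png

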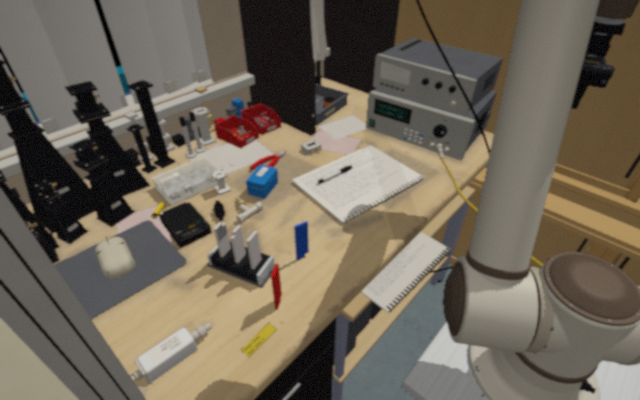

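View pics/top0.png

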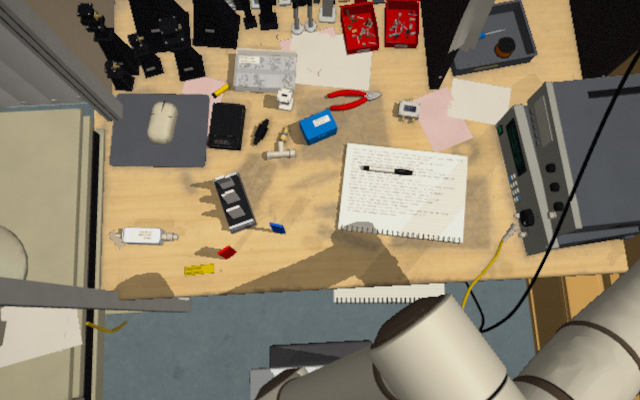

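The scene view shows three white slides in the rack at about (240,250), with blue and red look-alikes at (301,240) and (277,287). In the top view the rack is at (235,202) and the log book at (403,192). Next I'll enlarge the rack.

```bash
python3 - <<'E'
from h import *
a=np.mean([imaging.capture("scene")["frame"].astype(float) for _ in range(4)],0)
b=np.mean([imaging.capture("top")["frame"].astype(float) for _ in range(4)],0)
A=cv2.resize(a[215:290,200:285].clip(0,255).astype(np.uint8),None,fx=8,fy=8,interpolation=cv2.INTER_CUBIC)[:600]
B=cv2.resize(b[168:238,205:265].clip(0,255).astype(np.uint8),None,fx=8.5,fy=8.5,interpolation=cv2.INTER_CUBIC)
cv2.imwrite("pics/a.png",A);cv2.imwrite("pics/b.png",B)
E
```

```text
(no output)
```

View pics/a.png

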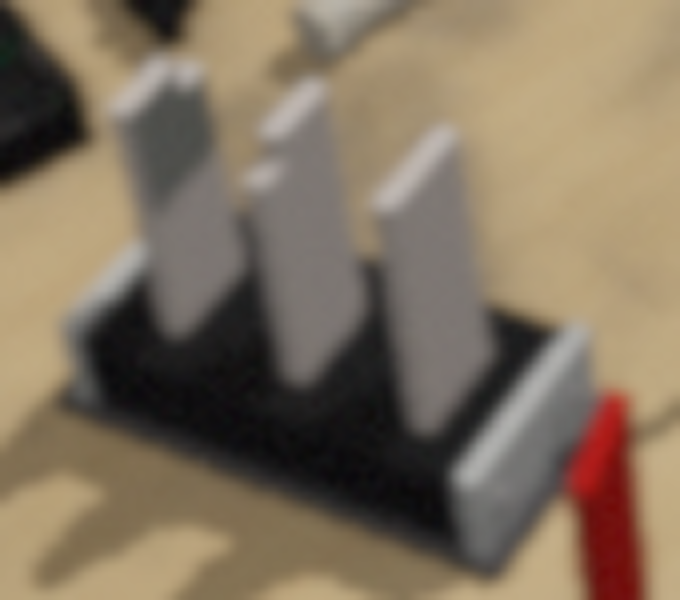

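View pics/b.png

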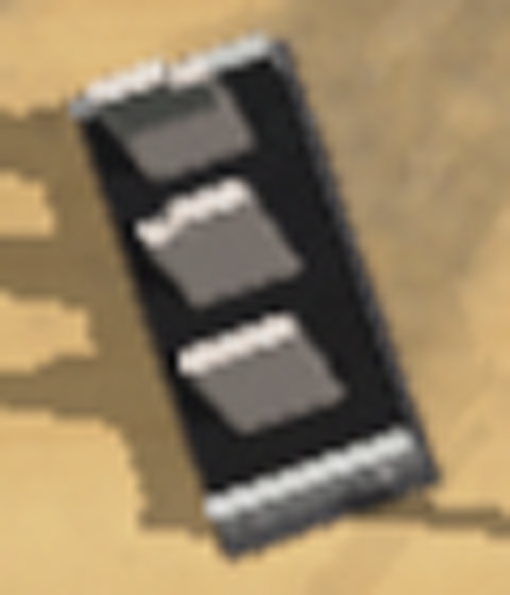

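The top corners of the slide nearest the robot (top view around (232,209), scene view around (252,236)) are both square, so that is slide_1. Its visible face has no frosting down to the rack, so its label faces the middle slide. Moves can't tilt the tool. I'll grip it across its 30 mm width and lean it by pivoting it in the grip against the log book's edge. First I'll fit the rack's pose.

```bash
cat > fit.py <<'E'
from h import *
from scipy.optimize import least_squares
np.set_printoptions(precision=4,suppress=True)
ps={"s":imaging.capture("scene"),"t":imaging.capture("top")}
S=lambda x,y:np.array([200+(x+.5)/8-.5,215+(y+.5)/8-.5]); T=lambda x,y:np.array([205+(x+.5)/8.5-.5,168+(y+.5)/8.5-.5])
# two-view triangulation of slide tops (top-edge outer corners, near robot side) 
for n,a,b in[("s1 left",S(378,208),T(183,368)),("s1 right",S(450,130),T(293,323)),("s3/mid right",S(320,82),T(243,185)),
             ("far end? left top",S(120,105),T(108,100))]:
    print(n,tri([ps["s"],ps["t"]],[a,b]))
# rack: model corners (rack coords), near end = +X side
obs=[("t",T(207,512),(69,-32,34)),("t",T(410,437),(69,32,34)),("t",T(232,558),(69,-32,0)),("t",T(438,482),(69,32,0)),
("t",T(75,108),(-69,-32,34)),("t",T(272,40),(-69,32,34)),
("s",S(460,485),(69,-32,34)),("s",S(588,333),(69,32,34)),("s",S(490,572),(69,-32,0)),("s",S(68,330),(-69,-32,34)),
("t",T(180,368),(41,-15,108)),("t",T(297,325),(41,15,108)),("s",S(382,212),(41,-15,108)),("s",S(455,135),(41,15,108))]
def X(q,m,h=0):
    c,s=np.cos(q[2]),np.sin(q[2]); m=np.array(m)/1e3
    return np.array([q[0]+c*m[0]-s*m[1],q[1]+s*m[0]+c*m[1],m[2]+q[3]])
f=lambda q:np.concatenate([(proj(ps[k],X(q,m))[0]-uv) for k,uv,m in obs])
# initial heading: +X end points to robot
best=min((least_squares(f,[.53,.18,a,0],loss="soft_l1") for a in np.radians([160,200,20,-20])),key=lambda s:s.cost)
q=best.x; print(q[:2],np.degrees(q[2]),"dz",q[3]); print(f(q).reshape(-1,2).round(1).tolist())
print("slide1 axis",X(q,(38,0,108)))
s=r.sense(); print(s["tcp_pos"],s["joints"])
# log book corners
for n in"st":
    m=models.cut_out(ps[n],"log_book")[0]["region"].astype(np.uint8)
    c,_=cv2.findContours(m,0,2); c=max(c,key=cv2.contourArea); hull=cv2.convexHull(c)
    box=cv2.approxPolyDP(hull,8,True)[:,0]; print("book",n,[at_z(ps[n],b,.014)[:2].round(3).tolist() for b in box])
E
python3 fit.py
```

```text
s1 left [0.4922 0.1872 0.1087]
s1 right [0.5021 0.1584 0.1071]
s3/mid right [0.5385 0.1699 0.1081]
far end? left top [0.5651 0.2064 0.1084]
[0.5368 0.184 ] 196.48543415068846 dz -0.0020440811256880473
[[-0.4, 2.5], [2.1, 2.2], [-0.8, -0.6], [0.6, -0.6], [-2.5, -4.4], [0.2, -5.2], [2.2, 2.7], [3.1, -0.5], [0.2, 2.6], [-5.2, -0.9], [0.3, -0.6], [-0.3, -0.1], [0.2, 0.3], [-0.1, -0.2]]
slide1 axis [0.5004 0.1733 0.106 ]
[ 0.1864 -0.5965  0.2412] [-57.8332  22.0416   0.4513   0.0012 -68.4115 -14.8175]
book s [[0.412, -0.341], [0.451, -0.057], [0.658, -0.085], [0.615, -0.372]]Traceback (most recent call last):
  File "fit.py", line 26, in <module>
    m=models.cut_out(ps[n],"log_book")[0]["region"].astype(np.uint8)
      ~~~~~~~~~~~~~~~~~~~~~~~~~~~~~~~~^^^
IndexError: list index out of range
```

Call:
apply_moves([
  [[-0.026,0.0315,0],0],
  [[-0.026,0.0315,0],0],
  [[-0.026,0.0315,0],0],
  [[-0.026,0.0315,0],0],
  [[-0.026,0.0315,0],0],
], hand=0.05)

```text
time_s: 1.92
tcp_pos: [0.2637, -0.4058, 0.2413]
ee_rot: [[-0.955, -0.298, 0.0], [-0.298, 0.955, -0.0], [-0.0, -0.0, -1.0]]
wrist_force: [0.8, -0.2, 0.2]
gripper_width: 0.705
gripper_force: 0.0
```

Call:
apply_moves([
  [[-0.026,0.0315,0],0],
  [[-0.026,0.0315,0],0],
  [[-0.026,0.0315,0],0],
  [[-0.026,0.0315,0],0],
  [[-0.026,0.0315,0],0],
])

```text
time_s: 2.33
tcp_pos: [0.3409, -0.2166, 0.2417]
ee_rot: [[-0.955, -0.298, 0.001], [-0.298, 0.955, -0.0], [-0.001, -0.001, -1.0]]
wrist_force: [0.8, -0.5, 0.4]
gripper_width: 0.577
gripper_force: 0.0
```

Call:
apply_moves([
  [[-0.026,0.0315,0],0],
  [[-0.026,0.0315,0],0],
  [[-0.026,0.0315,0],0],
  [[-0.026,0.0315,0],0],
  [[-0.026,0.0315,0],0],
])

```text
time_s: 2.75
tcp_pos: [0.418, -0.0271, 0.2418]
ee_rot: [[-0.954, -0.299, 0.002], [-0.299, 0.954, 0.0], [-0.002, -0.0, -1.0]]
wrist_force: [1.0, -0.5, -0.1]
gripper_width: 0.576
gripper_force: 0.0
```

Call:
apply_moves([
  [[-0.026,0.0315,0],0],
  [[-0.026,0.0315,0],0],
  [[-0.026,0.0315,0],0],
  [[-0.026,0.0315,0],0],
  [[-0.009,0.012,0],0],
])

```text
time_s: 3.17
tcp_pos: [0.4864, 0.1404, 0.2413]
ee_rot: [[-0.953, -0.302, 0.002], [-0.302, 0.953, 0.001], [-0.002, 0.0, -1.0]]
wrist_force: [0.3, 0.5, 0.2]
gripper_width: 0.579
gripper_force: 0.0
```

Call:
apply_moves([
  [[-0.023,0.028,0],0],
  [[0,0,0],0],
  [[0,0,0],0],
])

```text
time_s: 3.42
tcp_pos: [0.4982, 0.1708, 0.2407]
ee_rot: [[-0.954, -0.3, -0.001], [-0.3, 0.954, -0.001], [0.001, -0.0, -1.0]]
wrist_force: [0.6, -0.2, -0.3]
gripper_width: 0.574
gripper_force: 0.0
```

```bash
python3 - <<'E'
from h import *
np.set_printoptions(precision=4,suppress=True)
s=r.sense();R=s["ee_rot"]
for x in((.5003,.1737,.12),):print(s["tcp_pos"],s["joints"],(np.array(x)-s["tcp_pos"])@R, np.degrees(np.arctan2(R[1,1],R[0,1])))
p=imaging.capture("top")
print([at_z(p,b,.014)[:2].round(3).tolist() for b in[(347,143),(467,157),(464,242),(338,233)]])
E
```

```text
[0.4982 0.1708 0.2407] [  36.5818   12.5136  -13.2871   -0.0045  -64.2549 -109.1303] [-0.003   0.0022  0.1207] 107.44957635251554
[[0.664, -0.093], [0.613, -0.379], [0.407, -0.35], [0.444, -0.058]]
```

Call:
apply_moves([
  [[-0.003,0.002,0.02],0.9],
  [[0,0,0.035],0],
  [[0,0,0.035],0],
  [[0,0,0.018],0],
  [[0,0,0],0],
])

```text
time_s: 3.88
tcp_pos: [0.4972, 0.1696, 0.1293]
ee_rot: [[-0.96, -0.281, -0.008], [-0.281, 0.96, -0.005], [0.009, -0.002, -1.0]]
wrist_force: [0.1, -0.2, 0.2]
gripper_width: 0.576
gripper_force: 0.0
```

```bash
python3 - <<'E'
from h import *
np.set_printoptions(precision=4,suppress=True)
s=r.sense();print(s["tcp_pos"],s["wrist_force"])
a=imaging.capture("scene");b=imaging.capture("top")
A=cv2.resize(a["frame"][170:280,205:295],None,fx=5,fy=5,interpolation=cv2.INTER_CUBIC)
B=cv2.resize(b["frame"][160:240,195:260],None,fx=5,fy=6.875,interpolation=cv2.INTER_CUBIC)
cv2.imwrite("pics/c.png",np.hstack([A,B]) if A.shape[0]==B.shape[0] else A)
E
```

```text
[0.4972 0.1696 0.1293] [ 0.1218 -0.1992  0.1779]
```

View pics/c.png

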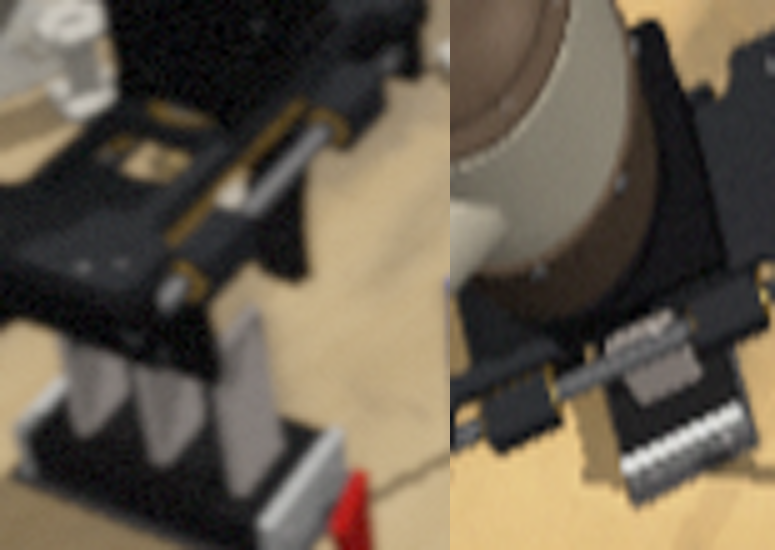

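The gripper straddles slide_1 across its width, with the fingertips just above its top and a finger on each side of it. It has drifted about 5 mm sideways, so I'll correct that before descending.

Call:
apply_moves([
  [[-0.004,0.003,0],0],
  [[0,0,0],0],
  [[0,0,0],0],
])

```text
time_s: 4.23
tcp_pos: [0.5044, 0.1773, 0.135]
ee_rot: [[-0.959, -0.283, 0.003], [-0.283, 0.959, 0.002], [-0.004, 0.001, -1.0]]
wrist_force: [-0.1, -0.1, -0.1]
gripper_width: 0.572
gripper_force: 0.0
```

```bash
python3 - <<'E'
from h import *
np.set_printoptions(precision=4,suppress=True)
s=r.sense();R=s["ee_rot"];print(s["tcp_pos"],R,(np.array((.5003,.1737,.093))-s["tcp_pos"])@R)
E
```

```text
[0.5044 0.1773 0.135 ] [[-0.959  -0.2833  0.0031]
 [-0.2833  0.959   0.0021]
 [-0.0036  0.0011 -1.    ]] [ 0.005  -0.0023  0.042 ]
```

Call:
apply_moves([
  [[0,0,0],0],
  [[0,0,0],0],
  [[0,0,0],0],
])

```text
time_s: 4.48
tcp_pos: [0.5034, 0.1766, 0.1336]
ee_rot: [[-0.959, -0.283, 0.0], [-0.283, 0.959, 0.0], [-0.001, 0.0, -1.0]]
wrist_force: [0.1, 0.1, -0.4]
gripper_width: 0.568
gripper_force: 0.0
```

Call:
apply_moves([
  [[0.004,-0.002,0],0],
  [[0,0,0.01],0],
  [[0,0,0.015],0],
  [[0,0,0.01],0],
  [[0,0,0.005],0],
])

```text
time_s: 4.9
tcp_pos: [0.4989, 0.1728, 0.0912]
ee_rot: [[-0.959, -0.283, -0.003], [-0.283, 0.959, -0.002], [0.004, -0.001, -1.0]]
wrist_force: [-0.3, 0.5, 0.1]
gripper_width: 0.573
gripper_force: 0.0
```

Call:
apply_moves([
  [[0,0,0],0],
  [[0,0,0],0],
  [[0,0,0],0],
])

```text
time_s: 5.15
tcp_pos: [0.5005, 0.1738, 0.0936]
ee_rot: [[-0.959, -0.283, 0.001], [-0.283, 0.959, 0.0], [-0.001, 0.0, -1.0]]
wrist_force: [-0.2, 0.3, -0.2]
gripper_width: 0.581
gripper_force: 0.0
```

Positioned, so I'll close.

Call:
apply_moves([
  [[0,0,0],0],
  [[0,0,0],0],
  [[0,0,0],0],
  [[0,0,0],0],
  [[0,0,0],0],
], hand=0.0)

```text
time_s: 5.57
tcp_pos: [0.5002, 0.1736, 0.0935]
ee_rot: [[-0.959, -0.283, 0.001], [-0.283, 0.959, 0.0], [-0.001, 0.0, -1.0]]
wrist_force: [-0.2, 0.2, 1.1]
gripper_width: 0.341
gripper_force: 30.0
```

Call:
apply_moves([
  [[0,0,0],0],
  [[0,0,0],0],
  [[0,0,0],0],
])

```text
time_s: 5.82
tcp_pos: [0.5002, 0.1736, 0.0935]
ee_rot: [[-0.959, -0.283, 0.0], [-0.283, 0.959, 0.0], [-0.001, 0.0, -1.0]]
wrist_force: [-0.7, 0.0, 1.3]
gripper_width: 0.339
gripper_force: 30.0
```

Gripped at 30 mm wide. I'll lift gently.

Call:
apply_moves([
  [[0,0,-0.004],0],
  [[0,0,-0.008],0],
  [[0,0,-0.01],0],
  [[0,0,-0.01],0],
  [[0,0,-0.01],0],
])

```text
time_s: 6.23
tcp_pos: [0.5002, 0.1736, 0.1367]
ee_rot: [[-0.959, -0.283, 0.001], [-0.283, 0.959, 0.0], [-0.001, 0.0, -1.0]]
wrist_force: [0.1, -0.2, -0.5]
gripper_width: 0.337
gripper_force: 30.0
```

Call:
apply_moves([
  [[0,0,-0.015],0],
  [[0,0,-0.02],0],
  [[0,0,-0.02],0],
  [[0,0,-0.02],0],
  [[0,0,-0.012],0],
])

```text
time_s: 6.65
tcp_pos: [0.5008, 0.1738, 0.2258]
ee_rot: [[-0.959, -0.284, 0.004], [-0.284, 0.959, 0.002], [-0.004, 0.001, -1.0]]
wrist_force: [0.3, 0.1, -1.0]
gripper_width: 0.338
gripper_force: 30.0
```

Call:
apply_moves([
  [[0,0,0],0],
  [[0,0,0],0],
  [[0,0,0],0],
])

```text
time_s: 6.9
tcp_pos: [0.4994, 0.1732, 0.2216]
ee_rot: [[-0.959, -0.283, -0.001], [-0.283, 0.959, -0.0], [0.001, 0.0, -1.0]]
wrist_force: [-1.0, -0.5, -1.8]
gripper_width: 0.338
gripper_force: 30.0
```

```bash
python3 - <<'E'
from h import *
a=imaging.capture("scene");b=imaging.capture("top")
A=cv2.resize(a["frame"][150:280,190:310],None,fx=4,fy=4,interpolation=cv2.INTER_CUBIC)
cv2.imwrite("pics/d.png",A)
E
```

```text
(no output)
```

View pics/d.png

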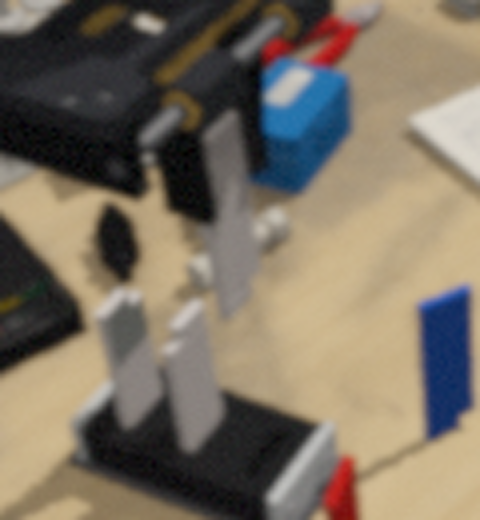

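The slide hangs freely in the grip and the other two still stand undisturbed. Next I turn it so the label faces the camera side and carry it towards the log book's left edge.

Call:
apply_moves([
  [[0,0,0],-7.1],
  [[0,0,0],-7.1],
  [[0,0,0],-7.1],
  [[0,0,0],-7.1],
  [[0,0,0],-7.1],
])

```text
time_s: 7.42
tcp_pos: [0.4996, 0.1733, 0.2211]
ee_rot: [[-0.612, -0.791, -0.002], [-0.791, 0.612, -0.001], [0.002, 0.001, -1.0]]
wrist_force: [1.0, -0.3, -0.5]
gripper_width: 0.337
gripper_force: 30.0
```

Call:
apply_moves([
  [[0,0,0],-7.1],
  [[0,0,0],-7.1],
  [[0,0,0],-7.1],
  [[0,0,0],-7.1],
  [[0,0,0],-1.3],
])

```text
time_s: 7.83
tcp_pos: [0.4997, 0.1733, 0.2212]
ee_rot: [[-0.142, -0.99, -0.002], [-0.99, 0.142, -0.001], [0.001, 0.002, -1.0]]
wrist_force: [-0.4, -0.3, -1.1]
gripper_width: 0.341
gripper_force: 30.0
```

Call:
apply_moves([
  [[0.03,-0.005,0],0],
  [[0.036,-0.006,0],0],
  [[0.036,-0.006,0],0],
  [[0.036,-0.006,0],0],
  [[0.036,-0.006,0],0],
])

```text
time_s: 8.25
tcp_pos: [0.5029, -0.0044, 0.2217]
ee_rot: [[-0.147, -0.989, -0.001], [-0.989, 0.147, -0.0], [0.0, 0.001, -1.0]]
wrist_force: [0.1, 0.6, -1.3]
gripper_width: 0.339
gripper_force: 30.0
```

Call:
apply_moves([
  [[0.03,-0.004,0],0],
  [[0.016,-0.002,0],0],
  [[0,0,0],0],
  [[0,0,0],0],
  [[0,0,0],0],
])

```text
time_s: 8.67
tcp_pos: [0.5027, -0.0488, 0.2219]
ee_rot: [[-0.146, -0.989, -0.001], [-0.989, 0.146, 0.0], [0.0, 0.001, -1.0]]
wrist_force: [-0.2, 0.1, -1.4]
gripper_width: 0.344
gripper_force: 30.0
```

```bash
python3 - <<'E'
from h import *
np.set_printoptions(precision=4,suppress=True)
s=r.sense();R=s["ee_rot"];print(s["tcp_pos"],s["joints"],R,(np.array((.502,-.050,.092))-s["tcp_pos"])@R)
a=imaging.capture("scene")
u=proj(a,s["tcp_pos"])[0].astype(int);print(u)
A=cv2.resize(a["frame"][u[1]-40:u[1]+80,u[0]-60:u[0]+70],None,fx=5,fy=5,interpolation=cv2.INTER_CUBIC)
cv2.imwrite("pics/e.png",A)
E
```

```text
[ 0.5027 -0.0488  0.2219] [ 12.8899  11.2925 -17.7718  -0.0143 -60.972  -21.2916] [[-0.1462 -0.9893 -0.0007]
 [-0.9893  0.1462  0.0001]
 [ 0.      0.0007 -1.    ]] [0.0012 0.0004 0.1299]
[327 138]
```

View pics/e.png

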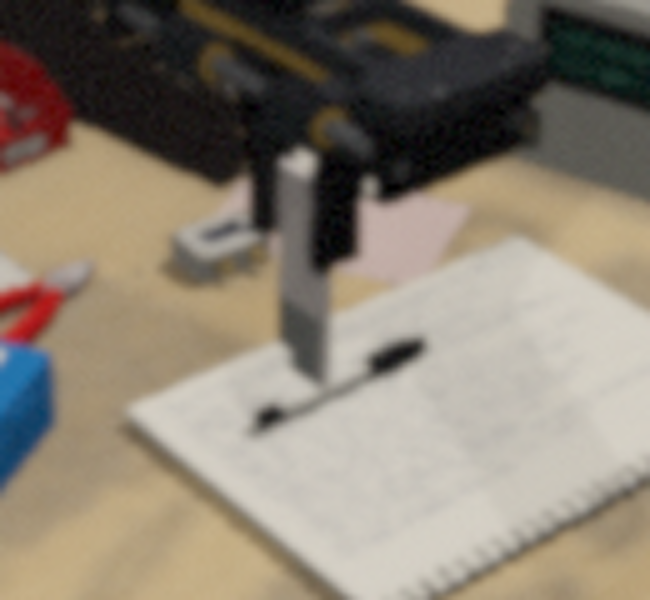

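The frosted patch now faces the camera at the lower end, with the notch at the lower left, so this is the right slide with the label facing +y. I'll lower it beside the book's edge.

Call:
apply_moves([
  [[0,0,0.03],0],
  [[0,0,0.035],0],
  [[0,0,0.03],0],
  [[0,0,0.02],0],
  [[0,0,0.008],0],
])

```text
time_s: 9.13
tcp_pos: [0.5007, -0.0484, 0.0961]
ee_rot: [[-0.144, -0.989, -0.006], [-0.99, 0.144, -0.001], [0.002, 0.006, -1.0]]
wrist_force: [-0.9, -0.3, -0.8]
gripper_width: 0.337
gripper_force: 30.0
```

Call:
apply_moves([
  [[0,0,0.004],0],
  [[0,0,0.003],0],
  [[0,0,0],0],
  [[0,0,0],0],
  [[0,0,0],0],
])

```text
time_s: 9.55
tcp_pos: [0.5036, -0.049, 0.0935]
ee_rot: [[-0.145, -0.989, 0.003], [-0.989, 0.145, 0.0], [-0.001, -0.003, -1.0]]
wrist_force: [0.8, -0.7, -0.5]
gripper_width: 0.34
gripper_force: 30.0
```

Call:
apply_moves([
  [[0.006,0,0],0],
  [[0.006,0,0],0],
  [[0.007,0,0.001],0],
  [[0.007,0,0.001],0],
  [[0,0,0],0],
])

```text
time_s: 9.97
tcp_pos: [0.4998, -0.0758, 0.0908]
ee_rot: [[-0.147, -0.989, 0.003], [-0.989, 0.147, 0.001], [-0.001, -0.003, -1.0]]
wrist_force: [1.1, 1.9, 0.9]
gripper_width: 0.338
gripper_force: 30.0
```

Call:
apply_moves([
  [[0.007,0,0.002],0],
  [[0.006,0,0.002],0],
  [[0,0,0],0],
  [[0,0,0],0],
])

```text
time_s: 10.3
tcp_pos: [0.4974, -0.0882, 0.0862]
ee_rot: [[-0.146, -0.989, 0.001], [-0.989, 0.146, -0.0], [0.0, -0.001, -1.0]]
wrist_force: [0.5, 1.7, 0.8]
gripper_width: 0.34
gripper_force: 30.0
```

```bash
python3 - <<'E'
from h import *
s=r.sense();a=imaging.capture("scene")
u=proj(a,s["tcp_pos"])[0].astype(int);print(u,s["tcp_pos"])
A=cv2.resize(a["frame"][u[1]-40:u[1]+60,u[0]-60:u[0]+60],None,fx=5,fy=5,interpolation=cv2.INTER_CUBIC)
cv2.imwrite("pics/f.png",A)
E
```

```text
[339 183] [ 0.49736571 -0.08821832  0.08622504]
```

View pics/f.png

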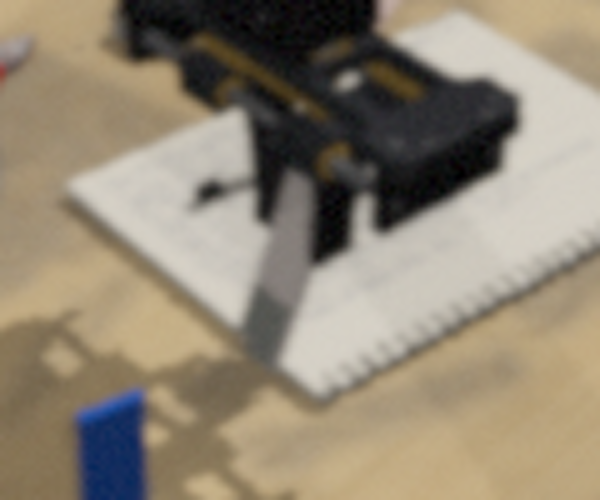

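The pivot works: the slide leans with its frosted end hooked on the book's left edge at about 2 N. I'll continue along the arc.

Call:
apply_moves([
  [[0.008,0,0.002],0],
  [[0.0075,0,0.003],0],
  [[0.006,0,0.004],0],
  [[0.005,0,0.004],0],
  [[0.005,0,0.005],0],
])

```text
time_s: 10.77
tcp_pos: [0.4924, -0.1198, 0.0682]
ee_rot: [[-0.145, -0.989, -0.0], [-0.989, 0.145, -0.001], [0.001, 0.0, -1.0]]
wrist_force: [0.8, 0.4, 4.1]
gripper_width: 0.342
gripper_force: 30.0
```

Call:
apply_moves([
  [[0.005,0,0.005],0],
  [[0.004,0,0.005],0],
  [[0.004,0,0.006],0],
  [[0.003,0,0.005],0],
  [[0,0,0],0],
])

```text
time_s: 11.18
tcp_pos: [0.4893, -0.1355, 0.046]
ee_rot: [[-0.146, -0.989, -0.002], [-0.989, 0.146, -0.0], [0.0, 0.002, -1.0]]
wrist_force: [1.2, 0.4, 1.3]
gripper_width: 0.338
gripper_force: 30.0
```

Call:
apply_moves([
  [[0,0,0],0],
  [[0,0,0],0],
])

```text
time_s: 11.35
tcp_pos: [0.4896, -0.1349, 0.0469]
ee_rot: [[-0.145, -0.989, -0.002], [-0.989, 0.145, -0.0], [0.0, 0.002, -1.0]]
wrist_force: [0.5, -0.4, 0.8]
gripper_width: 0.339
gripper_force: 30.0
```

```bash
python3 - <<'E'
from h import *
s=r.sense();a=imaging.capture("scene")
u=proj(a,s["tcp_pos"])[0].astype(int);print(u,s["tcp_pos"])
A=cv2.resize(a["frame"][u[1]-40:u[1]+60,u[0]-60:u[0]+60],None,fx=5,fy=5,interpolation=cv2.INTER_CUBIC)
cv2.imwrite("pics/g.png",A)
E
```

```text
[353 188] [ 0.48955671 -0.13487301  0.0469121 ]
```

View pics/g.png

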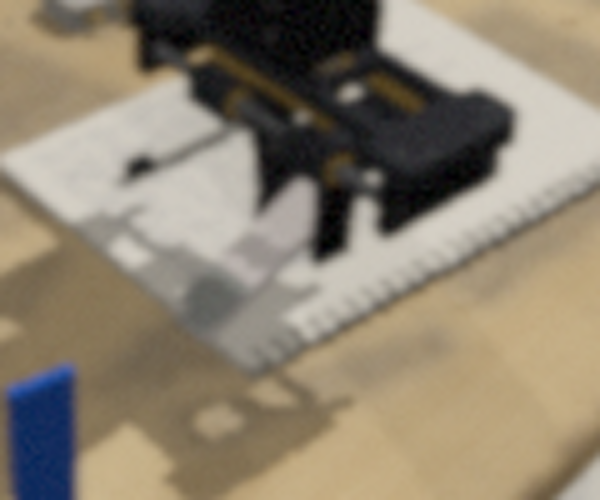

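The slide is now leaned well past halfway with the grey frosted face up. I'll lift it and centre it over the book.

Call:
apply_moves([
  [[0,0,-0.008],0],
  [[0,0,-0.014],0],
  [[0,0,-0.018],0],
  [[0,0,-0.02],0],
  [[0,0,-0.02],0],
])

```text
time_s: 11.82
tcp_pos: [0.4892, -0.1346, 0.1281]
ee_rot: [[-0.145, -0.989, -0.002], [-0.989, 0.145, 0.0], [0.0, 0.002, -1.0]]
wrist_force: [-0.4, -0.3, 0.1]
gripper_width: 0.341
gripper_force: 30.0
```

Call:
apply_moves([
  [[0,0,-0.02],0],
  [[0.01,-0.004,-0.02],0],
  [[0.018,-0.007,-0.02],0],
  [[0.02,-0.008,-0.015],0],
  [[0.02,-0.008,-0.01],0],
])

```text
time_s: 12.23
tcp_pos: [0.5072, -0.2064, 0.2148]
ee_rot: [[-0.144, -0.99, 0.002], [-0.99, 0.144, -0.0], [0.0, -0.002, -1.0]]
wrist_force: [0.5, 0.0, -0.7]
gripper_width: 0.344
gripper_force: 30.0
```

Call:
apply_moves([
  [[0.02,-0.008,0],0],
  [[0.02,-0.008,0],0],
  [[0.016,-0.007,0],0],
  [[0.01,-0.005,0],0],
  [[0,0,0],0],
])

```text
time_s: 12.65
tcp_pos: [0.5251, -0.2767, 0.2119]
ee_rot: [[-0.147, -0.989, -0.001], [-0.989, 0.147, 0.0], [0.0, 0.001, -1.0]]
wrist_force: [-0.6, 0.5, -1.4]
gripper_width: 0.339
gripper_force: 30.0
```

Call:
apply_moves([
  [[0,0,0],0],
  [[0,0,0],0],
  [[0,0,0],0],
  [[0,0,0],0],
  [[0,0,0],0],
])

```text
time_s: 13.07
tcp_pos: [0.5251, -0.2748, 0.2125]
ee_rot: [[-0.144, -0.99, 0.0], [-0.99, 0.144, 0.0], [-0.0, -0.0, -1.0]]
wrist_force: [0.8, 1.2, -0.9]
gripper_width: 0.335
gripper_force: 30.0
```

```bash
python3 - <<'E'
from h import *
np.set_printoptions(precision=4,suppress=True)
s=r.sense();print(s["tcp_pos"],s["joint_velocities"],s["wrist_force"])
P=[imaging.capture("scene"),imaging.capture("top")]
n=np.array([.146,.989,0])
for p in P:
    for d in models.place_of(p,"label")[:4]:print(d["confidence"],np.array(d["at"])*[640,400])
    for th in(50,60,70,80):
        t=np.radians(th); print(th,proj(p,s["tcp_pos"]+.0675*(n*np.sin(t)-np.array([0,0,np.cos(t)]))),proj(p,s["tcp_pos"]+.0855*(n*np.sin(t)-np.array([0,0,np.cos(t)]))))
I=[]
for p in P:
    u=proj(p,s["tcp_pos"])[0].astype(int);print(u)
    I.append(cv2.resize(p["frame"][u[1]-50:u[1]+50,u[0]-50:u[0]+30],None,fx=5,fy=5,interpolation=cv2.INTER_CUBIC))
cv2.imwrite("pics/i.png",np.hstack(I))
E
```

```text
[ 0.5251 -0.2748  0.2125] [-0.2176  0.0879  0.1655  0.0687  0.0354  0.042 ] [ 0.8157  1.2405 -0.8855]
0.83 [299.776 248.48 ]
0.54 [361.984 116.8  ]
50 [[365.0685 126.0871]] [[360.6968 132.0229]]
60 [[363.3881 123.3953]] [[358.5061 128.6846]]
70 [[362.2336 120.04  ]] [[356.9727 124.4829]]
80 [[361.6581 116.1082]] [[356.1724 119.5206]]
0.86 [413.888 168.68 ]
0.59 [281.792 230.92 ]
0.56 [231.424 255.52 ]
50 [[417.1718 175.2517]] [[409.6455 176.1337]]
60 [[414.7457 173.7162]] [[406.5164 174.2148]]
70 [[413.2295 172.0944]] [[404.5064 172.1789]]
80 [[412.6928 170.4297]] [[403.7127 170.0783]]
[381 103]
[446 171]
```

View pics/i.png

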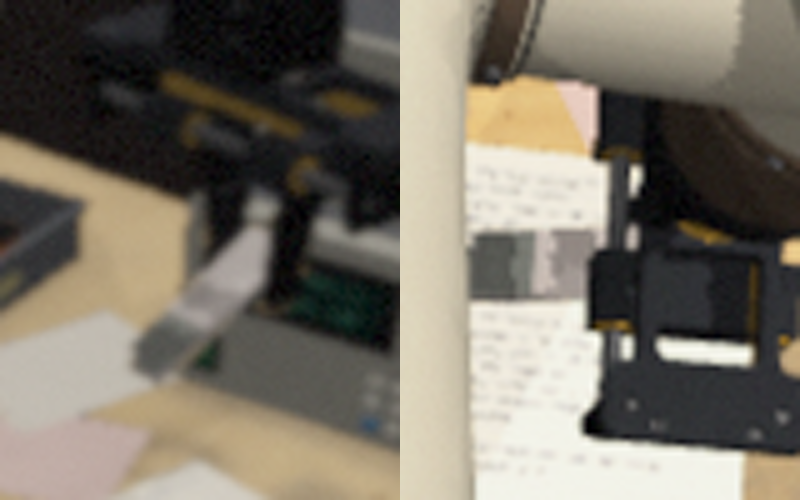

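The slide is held leaning about 65–70° with the frosted label uppermost. The label is at about (0.53, −0.21, 0.185), over the middle of the book. I'll hand in.

```bash
python3 - <<'E'
from h import *
print(r.finish_job())
E
```

```text
the job is handed in; nothing more can be done
None
```

The job is handed in: slide_1 is held still over the middle of the log book, its label face up about 18 cm above the worktop and leaning about 65–70° from upright. When I last saw the other two slides, just after the lift, both were still standing in place.

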